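# Put the clamping kit away and shut its drawer

### The job

Put the loose clamping parts back in the open drawer of the low grey cabinet: the black step block upright in the empty square pocket of the drawer's tray and the flat black strap clamp lying in the long narrow pocket beside it. Then push the drawer fully home, until its catch draws it in and it stays shut, without slamming it, and leave the other things on the bench where they are.

Things in the scene. Friction and masses are not known exactly. Their poses are not given: they have to be found in the camera images.
- block_center (a point): Loose black step block, 52 x 60 x 36 mm, 0.4 kg: its centre, 18 mm above its underside, z up. x: across its two plain parallel faces, 52 mm apart (grasp these). y: along its 60 mm length, the stairs rising towards +y (36 mm high only from y = -11 to +30 mm, 24 mm from -20, 15 mm at -30), so grip it 5 to 10 mm to the +y side of this point.
- strap_center (a point): Loose flat black strap clamp, a bar 24 wide (x) x 90 long (y) x 12 mm high, 0.18 kg: its centre, 6 mm above its underside, z up. Grasp across the 24 mm.
- block_bay (a point): Where the step block's centre lies when seated in its pocket, the empty left one of two; moves with the drawer. x points into the cabinet, y left, z up. Pocket 70 mm (x) by 62 mm (y): the block's 60 mm length goes along x, either way round. Floor 18 mm, tray's flat top 4 mm below this point (14 mm deep). The drawer's sides are no higher than the tray.
- strap_bay (a point): Where the strap's centre lies when seated in its pocket, right of block_bay; moves with the drawer, axes as block_bay. Pocket 100 mm (x) by 34 mm (y): the strap's length goes along x, either way round. Floor 6 mm below this point, tray's top level with it: a seated strap stands 6 mm proud. The other step block's near face is 56 mm to the right, its top 31 mm above.
- drawer_pull (a point): Middle of the outer face of the aluminium pull lip along the drawer front's top, 59 mm above the bench: push here along +x (axes as block_bay). The lip is 208 mm wide, rounded, the foremost part of the drawer, 26 mm in front of the case when shut. The drawer front's top is 70 mm above the bench.
- kit_cabinet: The low grey cabinet's case, fixed, 274 wide (y) x 152 deep (x) x 78 mm high. Origin at bench level under the middle of its front edge; x points into it, z up. Its front rail comes down to 59 mm above the bench: parts seated in the tray pass under it, one standing on the tray's top fouls it.
- kit_drawer (a joint): How far the drawer stands open, m: 0 fully home, 0.14 outer stop; it opens along the cabinet's -x. It slides with 1 to 2 N until about 12 mm from home, where it meets a spring roller catch: 8 to 12 N push it through, and from about 5 mm on the catch draws it in and holds it shut. Left short of that it stays ajar.
- dial_setter: Bystander: blue dial height setter, 55 x 54 x 64 mm, origin under its middle. Leave it.
- drilled_block: Bystander: bright steel block with holes, 51 x 76 x 25 mm, origin under its middle. Leave it.
- collet_a: Bystander: bright tapered steel collet standing on its nose, 33 mm across, 40 mm high, origin under its middle. Leave it.
Not all that is in view belongs to the job. What is shaped like the part that bears block_center but green is not meant.

How it is judged:
By the outcome, as a careful person would: the job done as asked, in the order asked, and still so for the second after the job is handed in, with the robot touching nothing.
It also fails if it takes over 67 s, if anything falls off the work surface, if the arm or the gripper's body presses on something with over 40 N, if the wrist force passes 120 N, or if a joint passes its speed limit or range.

### The arm

A 6-joint arm with a two-finger parallel gripper is mounted at the origin on a cart in front of the work surface, level with it; the furniture and walls round the work are solid. World frame = base frame: x ahead of the robot, y to its left, z up, the work surface at z = 0. Lengths are in mm, angles in rad, forces in N, time in s.
With the tool pointing down it reaches from about 350 to 875 mm from the base axis. Payload 4.2 kg.
Tool frame: the origin (TCP) lies midway between the tips of the shut fingers; the grasp point (between the pads) lies 19 mm behind it (arm.tcp_to_grasp is the distance from the TCP to the grasp point, in mm); z points along the fingers, y is the line along which they close (so a half turn about z gives the same grasp; the last joint's range is limited). The gripper opens to 85 mm and grips with 20 to 120 N. Pads are 22 mm wide; open, the fingers measure 114 mm over their backs; the gripper's body (76 mm by 85 mm) begins 54 mm behind the grasp point. The pads swing forward as they close: fully open they stand 13 mm farther back than shut.
Start: joints at [-0.953, 0.385, 0.008, 0, -1.194, -0.259], TCP at [219.483, -585.172, 231.312] pointing down, gripper open.
Joint ranges: [-3.14, 3.14], [-1.21, 2.06], [-1.07, 1.41], [-3.16, 2.05], [-2.99, -0.16], [-3.1, 3.1]. Speed limits (rad/s): [2.79, 2.79, 3.14, 3.14, 3.14, 3.14].

### API

Orientations are given as a unit quaternion [x, y, z, w].
In Python, from bench import arm gives the robot as it stands.
- The arm moves only by the tool arm_command, never from a script. Its argument "rows" is a list of rows, each a list of 2 entries, a list of its own where there are three numbers: the shift along the tool's x, y, z as a fraction of full scale, then the turn, a rotation vector about the tool's x, y, z as a fraction of full scale. In form: [[[x, y, z], [wx, wy, wz]], ...]. A call has 1 to 5 rows; each row is the pose to reach, as a shift and turn from the pose commanded when the call began, along the tool's axes at that moment, turning the shorter way round; what a row does not reach only later rows make up. Full scale, the value 1, is 0.25 m for a shift and 180 degrees for a turn. A row lasts 1/10 s, in which the tool goes at most 50 mm and 8.59 degrees, less where a joint would pass 70% of its speed; a pose out of reach is approached as far as the arm can. A call with a number of a shift or a turn outside -1 to 1 is refused whole. A call with a gripper value outside its range is refused whole. "grip" is the opening, from 0 (shut) to 1 (fully open), set as the call begins (left out, the last holds). The fingers move at their own pace and stop on an object; the grip force is fixed at half the most. Time passes only in rows, so rows that repeat a pose let the fingers close. It gives the time, the measured TCP pose, the force, the opening and the grip force at its end, in the units of the state.
- arm.read_state(): the state, without advancing time (a new reading comes with each control period).
- arm.get_image(name): name is "scene" or "top"; returns (picture, depth): 480x640x3 uint8, blue, green, red; 480x640 float32, mm along the optical axis (not along the pixel's ray), 0 where there is no reading.
- arm.camera_info(name): a dict with "fx", "fy", "cx", "cy" (pixels), "k1" (the pictures are not rectified: a ray, as slopes to the right and down, at radius r is drawn at 1 + k1 r^2 times it, then the intrinsics apply), "extrinsics" (4x4, takes a point from camera to world coordinates). Camera axes: x right, y down, z forward; pixel columns grow to the right and rows downward; lengths in mm; the calibration is good to about 2 mm. A picture is of the moment at which its call begins. camera_info takes no time and is no camera call.
- arm.job_done(): hands the job in; it is judged then, once.
Trained networks look in the newest picture that a camera, given by its name, has taken for a name from the list of things; names that differ only in an ending like _2 or _b are one class to them, and where a whole thing is asked for, a point or a joint stands for the part that bears it (a point fixed in the world has none). Each returns a list of dicts, best first, with "score" (0 to 1); they miss things now and then, are a little off and sometimes report something else, mostly with a low value. They report only what shows in the picture. A call takes as long as a camera call. They do not tell look-alikes from the thing itself.
- arm.spot_in(camera, query): "position" ([column, row] in pixels, amid what is visible of it).
The state is a dict: "clock": time; "joints": joint angles; "joint_vel": joint speeds; "joint_efforts": joint torques, N m; "position": TCP position; "ee_rot": TCP orientation; "contact_force": force on the tool from outside, world axes, zero at the start; "wrist_torque": the same for the moment, N m; "gripper_width": finger opening in mm; "grasp_force": force on a finger pad.
Only numpy, scipy, OpenCV 4.12 (cv2) and the standard library are available. Lean on these libraries where they do the work, as an engineer would, in place of code of your own. Each camera call takes 0.05 s, during which the arm holds its last target. There are 200 camera calls.

## Working session

There is one attempt and no reset: what is moved stays moved. The work goes in short steps, Python scripts to look and compute and a tool call to move; the robot and the scene stay as the last step left them, time stands still between calls to the robot, and variables do not carry over. Pictures are saved under pics/ and viewed, at most 10 in all, crops included, and the job is handed in when it is done.

Besides the shell and the picture viewer there is one more tool, called after "Call:" as name(argument=value, ...), one argument or row to a line, values as JSON. arm_command: Moves the arm, as the interface text tells. Shift numbers are shares of 0.25 m and turn numbers shares of 180 degrees, none past 1 either way. Its arguments: {"type":"object","properties":{"rows":{"type":"array","items":{"type":"array"}},"grip":{"type":"number"}},"required":["rows"]}

```bash
ls; mkdir -p pics; cat > h.py <<'E'
import numpy as np, cv2
from bench import arm
def ray(name,uv):
    c=arm.camera_info(name); x=(uv[0]-c['cx'])/c['fx']; y=(uv[1]-c['cy'])/c['fy']
    X,Y=x,y
    for _ in range(20):
        s=1+c['k1']*(X*X+Y*Y); X,Y=x/s,y/s
    E=np.array(c['extrinsics']); return E[:3,3],E[:3,:3]@np.array([X,Y,1.])
def at_z(name,uv,z):
    o,d=ray(name,uv); return o+d*(z-o[2])/d[2]
def at_d(name,uv,dep):
    o,d=ray(name,uv); return o+d*dep
def depth_pts(name,dep):
    c=arm.camera_info(name); v,u=np.mgrid[0:480,0:640]
    x=(u-c['cx'])/c['fx']; y=(v-c['cy'])/c['fy']; X,Y=x,y
    for _ in range(20):
        s=1+c['k1']*(X*X+Y*Y); X,Y=x/s,y/s
    E=np.array(c['extrinsics']); P=np.stack([X*dep,Y*dep,dep],-1)
    W=P@E[:3,:3].T+E[:3,3]; W[dep<=0]=np.nan; return W
E
python3 - <<'E'
from h import *
for n in ['top','scene']:
    im,d=arm.get_image(n); cv2.imwrite(f'pics/{n}0.png',im); np.save(f'{n}0.npy',d)
    c=arm.camera_info(n); print(n,c['fx'],np.round(np.array(c['extrinsics']),2).tolist())
    for q in ['block_center','strap_center','drawer_pull','kit_cabinet','block_bay','strap_bay']:
        for r in arm.spot_in(n,q)[:3]:
            u,v=map(int,r['position']); print(q,round(r['score'],2),u,v,np.round(at_d(n,(u,v),d[v,u])))
print(arm.read_state())
E
```

```text
pics
top 478.11078520135845 [[0.02, -0.99, 0.13, 393.32], [-1.0, -0.02, 0.0, 14.95], [0.0, -0.13, -0.99, 1158.59], [0.0, 0.0, 0.0, 1.0]]
block_center 0.86 185 254 [488. 334.  37.]
block_center 0.64 165 297 [386. 378.  33.]
block_center 0.3 322 232 [548.  11.  22.]
strap_center 0.82 469 255 [ 499. -346.   11.]
drawer_pull 0.56 323 231 [551.   8.  17.]
kit_cabinet 0.79 321 198 [630.  14.  28.]
block_bay 0.94 320 231 [550.  16.  22.]
strap_bay 0.93 322 228 [558.  11.  23.]
scene 445.5467291000793 [[-0.74, -0.31, 0.6, -47.65], [-0.67, 0.31, -0.68, 707.4], [0.02, -0.9, -0.43, 491.25], [0.0, 0.0, 0.0, 1.0]]
block_center 0.86 225 319 [468. 349.  36.]
block_center 0.63 316 245 [558.  20.  23.]
block_center 0.58 242 362 [376. 389.  26.]
strap_center 0.55 417 213 [ 502. -338.   13.]
drawer_pull 0.86 318 247 [542.  32.  28.]
kit_cabinet 0.66 292 236 [626.  31.  27.]
block_bay 0.98 314 244 [565.  19.  23.]
strap_bay 0.92 318 245 [559.  13.  20.]
{'clock': 0.7, 'joints': array([-9.53339305e-01,  3.84619602e-01,  7.93175640e-03, -1.86413828e-05,
       -1.19395896e+00, -2.58619876e-01]), 'joint_vel': array([2.39835071e-04, 1.17793719e-04, 1.09051786e-03, 1.46216375e-04,
       8.24310478e-05, 1.68398114e-03]), 'joint_efforts': array([ 8.30843942e-05, -3.91950345e+01,  1.88581789e+01,  4.18979242e+00,
       -2.85547540e-04,  8.55248118e-06]), 'position': array([ 219.53467275, -585.17180131,  231.37034107]), 'ee_rot': array([-1.78454135e-01,  9.83948228e-01, -6.40244695e-05,  3.95587354e-05]), 'contact_force': array([-0.42849577, -0.70118606,  0.24979311]), 'wrist_torque': array([-0.00068858,  0.0425301 ,  0.01414746]), 'grasp_force': 0.0, 'gripper_width': 85.43235390613029}
```

View pics/top0.png

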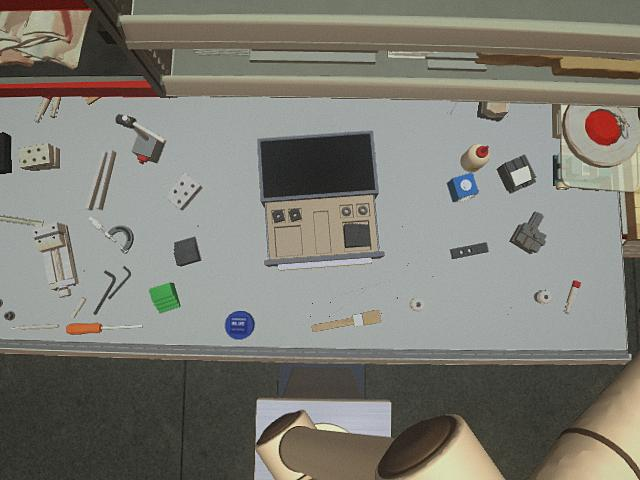

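```bash
python3 - <<'E'
import cv2,numpy as np
im=cv2.imread('pics/top0.png')
a=cv2.resize(im[220:320,130:230],(400,400),interpolation=cv2.INTER_CUBIC)
b=cv2.resize(im[205:305,420:520],(400,400),interpolation=cv2.INTER_CUBIC)
cv2.imwrite('pics/crop1.png',np.hstack([a,b]))
cv2.imwrite('pics/crop2.png',cv2.resize(im[150:270,240:400],(800,600),interpolation=cv2.INTER_CUBIC))
E
```

```text
(no output)
```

View pics/crop1.png

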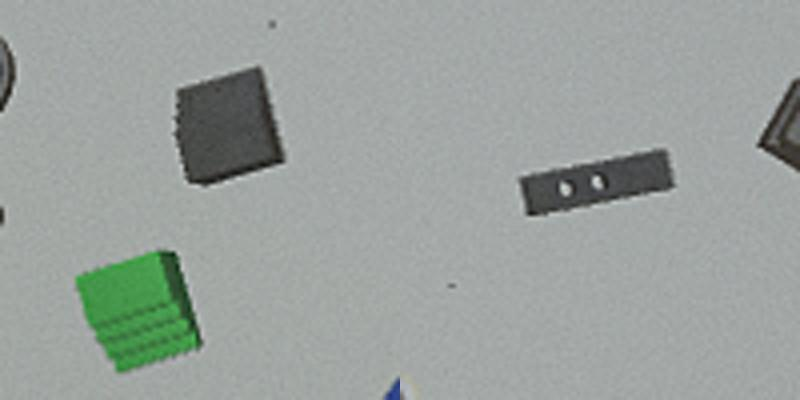

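View pics/crop2.png

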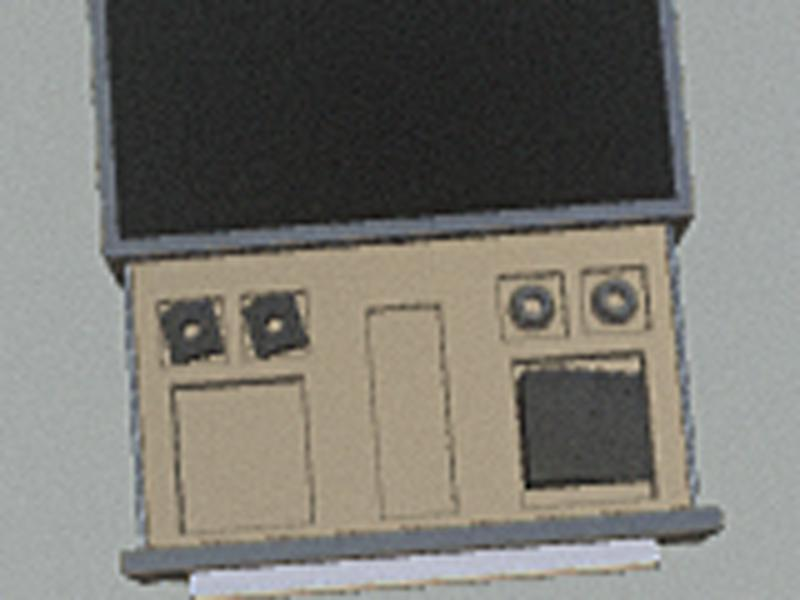

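The top picture shows two candidates for the block: black at (187,251) and green at (165,297). The black one is meant, because green is excluded; the crop confirms its colour. The strap is the dark bar with holes at (469,250). The drawer's empty square pocket is at about (289,241), and the narrow pocket at about (322,232).

```bash
python3 - <<'E'
from h import *
im=cv2.imread('pics/top0.png'); d=np.load('top0.npy'); W=depth_pts('top',d)
def blob(u0,u1,v0,v1,zmin,zmax=60):
    s=W[v0:v1,u0:u1].reshape(-1,3); c=im[v0:v1,u0:u1].reshape(-1,3).max(1)
    return s[(s[:,2]>zmin)&(s[:,2]<zmax)&(c<95)]
B=blob(168,206,230,272,8)
for nm,P in [('blk all',B),('blk top',B[B[:,2]>31]),('strap',blob(445,492,238,264,4))]:
    r=cv2.minAreaRect(P[:,:2].astype(np.float32)); print(nm,len(P),r,'zmed',np.median(P[:,2]))
    print(np.round(cv2.boxPoints(r)).tolist())
print('block z map'); print(np.round(W[234:270:2,172:204:2,2]).astype(int))
# dark-pixel outline
for nm,(u0,u1,v0,v1),z in [('blk',(168,206,230,272),36),('strap',(445,492,238,264),12)]:
    m=(im[v0:v1,u0:u1].max(2)<110).astype(np.uint8); n,l,st,ce=cv2.connectedComponentsWithStats(m)
    k=1+np.argmax(st[1:,4]); v,u=np.where(l==k)
    Q=np.array([at_z('top',(a+u0,b+v0),z)[:2] for a,b in zip(u,v)],np.float32)
    print(nm,cv2.minAreaRect(Q),Q.mean(0))
# drawer
f=lambda p:(240+p[0]/5-.4,150+p[1]/5-.4)
for nm,z,ps in [('pocketL top',50,[(172,386),(303,377),(314,522),(181,535)]),('strap pocket top',50,[(366,310),(440,304),(457,512),(383,520)]),('case front',78,[(108,252),(692,215)]),('front top',70,[(122,552),(722,510)]),('lip',59,[(192,600),(658,562)])]:
    Z=[at_z('top',f(p),z) for p in ps]; print(nm,np.round(Z,1)[:,:2].tolist(),'mean',np.round(np.mean(Z,0),1))
for u,v in [(289,241),(322,232),(302,222),(320,165),(320,257),(355,235),(323,265)]: print(u,v,np.round(W[v,u],1))
E
```

```text
blk all 557 ((497.7085876464844, 336.34796142578125), (59.89850997924805, 54.27272033691406), 17.427274703979492) zmed 32.531548558759596
[[461.0, 353.0], [477.0, 301.0], [534.0, 319.0], [518.0, 371.0]]
blk top 303 ((485.1585388183594, 332.0548095703125), (34.47428894042969, 54.190208435058594), 19.213056564331055) zmed 35.69027541636956
[[460.0, 352.0], [478.0, 301.0], [510.0, 312.0], [493.0, 363.0]]
strap 332 ((510.594970703125, -346.6011962890625), (23.369707107543945, 89.77599334716797), 11.521491050720215) zmed 11.64671960287967
[[490.0, -305.0], [508.0, -393.0], [531.0, -388.0], [513.0, -300.0]]
block z map
[[                   5                    1                    2
                    -2                   -1                    2
                     1                    1                    3
                     0                    1                   -2
                    -1                   -3                    0
                     5]
 [                   0                    1                    2
                    -2                    0                   -1

[... 6022 characters left out ...]
89647102355957) [ 510.151  -345.9739]
pocketL top [[554.6, 123.6], [559.8, 62.3], [491.7, 55.7], [484.7, 117.5]] mean [522.7  89.8  50. ]
strap pocket top [[592.2, 33.3], [595.6, -1.5], [497.5, -10.7], [493.2, 23.6]] mean [544.6  11.2  50. ]
case front [[612.5, 152.2], [634.2, -117.0]] mean [623.3  17.6  78. ]
front top [[474.8, 142.4], [498.4, -131.6]] mean [486.6   5.4  70. ]
lip [[454.1, 110.8], [474.9, -103.5]] mean [464.5   3.6  59. ]
289 241 [526.2  90.2  11.2]
322 232 [547.8  10.8  22.4]
302 222 [570.   58.9  30.9]
320 165 [698.4  18.1  75.2]
320 257 [483.7  14.7  69.8]
355 235 [538.9 -66.7  45.1]
323 265 [465.8   7.5  66.5]<stdin>:10: RuntimeWarning: invalid value encountered in cast
```

```bash
cat >> h.py <<'E'
from scipy.spatial.transform import Rotation as R
def plan(p,yaw_y=None):
    """tool-frame shift/turn fractions to put TCP at p, pointing down with tool y at world angle yaw_y (deg)"""
    s=arm.read_state(); r=R.from_quat(s['ee_rot'])
    sh=r.inv().apply(np.array(p)-s['position'])/250
    out=[np.round(sh,4).tolist()]
    if yaw_y is not None:
        a=np.radians(yaw_y); y=np.array([np.cos(a),np.sin(a),0]); z=np.array([0,0,-1.]); x=np.cross(y,z)
        rv=(r.inv()*R.from_matrix(np.stack([x,y,z],1))).as_rotvec()/np.pi; out.append(np.round(rv,4).tolist())
    yv=r.apply([0,1,0]); return out,'now',np.round(s['position'],1),'yaw',round(np.degrees(np.arctan2(yv[1],yv[0])),2),'F',np.round(s['contact_force'],1),'w',round(s['gripper_width'],1),'gf',round(float(s['grasp_force']),1),'t',round(s['clock'],2)
E
python3 - <<'E'
from h import *
d=np.load('top0.npy'); W=depth_pts('top',d)
f=lambda p:(240+p[0]/5-.4,150+p[1]/5-.4)
def med(u0,u1,v0,v1): return np.round(np.nanmedian(W[v0:v1,u0:u1].reshape(-1,3),0),1)
print('floor blk',med(279,299,231,251),'floor strap',med(317,328,216,248),'tray',med(306,312,215,250),med(330,340,215,250),med(294,314,206,209),'bench',med(215,240,200,240))
for nm,z,ps in [('pocketL top',27,[(172,386),(303,377),(314,522),(181,535)]),('strap pocket top',27,[(366,310),(440,304),(457,512),(383,520)])]:
    Z=np.array([at_z('top',f(p),z) for p in ps]); print(nm,np.round(Z,1)[:,:2].tolist(),'mean',np.round(np.mean(Z,0),1), np.degrees(np.arctan2(*(Z[0]-Z[3]+Z[1]-Z[2])[[1,0]])))
print(plan([510.5,-346.3,120],191.7))
E
```

```text
floor blk [526.9  91.3  13.1] floor strap [549.4  10.8  21.1] tray [546.9  43.4  26.9] [547.7 -19.   27.2] [607.1  56.2  27.2] bench [5.774e+02 2.448e+02 1.000e-01]
pocketL top [[558.0, 125.9], [563.3, 63.3], [493.8, 56.6], [486.6, 119.6]] mean [525.4  91.3  27. ] 5.266348144915444
strap pocket top [[596.3, 33.7], [599.8, -1.8], [499.6, -11.3], [495.3, 23.8]] mean [547.8  11.1  27. ] 5.475656609436893
([[-1.4253, 0.486, 0.4455], [-0.0, -0.0, -0.4508]], 'now', array([ 219.5, -585.2,  231.4]), 'yaw', np.float64(110.56), 'F', array([-0.4, -0.7,  0.2]), 'w', 85.4, 'gf', 0.0, 't', 0.7)
```

Call:
arm_command(
  rows=[
    [[-0.95,0.32,0.1],[0,0,-0.23]],
    [[-0.95,0.32,0.1],[0,0,-0.23]],
    [[-0.95,0.32,0.1],[0,0,-0.23]],
    [[-0.95,0.32,0.1],[0,0,-0.23]],
    [[-0.95,0.32,0.1],[0,0,-0.23]],
  ],
  grip=0.7,
)

```text
clock: 1.2
position: [413.6, -426.7, 206.6]
ee_rot: [-0.517, 0.856, -0.0, 0.0]
contact_force: [1.3, -0.6, 0.1]
gripper_width: 60.0
grasp_force: 0.0
```

```bash
python3 -c "
from h import *
print(plan([510.5,-346.3,80],191.7))"
```

```text
([[-0.4649, -0.193, 0.5066], [-0.0002, -0.0001, -0.2191]], 'now', array([ 413.6, -426.7,  206.6]), 'yaw', np.float64(152.27), 'F', array([ 1.3, -0.6,  0.1]), 'w', 60.0, 'gf', 0.0, 't', 1.2)
```

Call:
arm_command(
  rows=[
    [[-0.465,-0.193,0.507],[0,0,-0.219]],
    [[-0.465,-0.193,0.507],[0,0,-0.219]],
    [[-0.465,-0.193,0.507],[0,0,-0.219]],
    [[-0.465,-0.193,0.507],[0,0,-0.219]],
    [[-0.465,-0.193,0.507],[0,0,-0.219]],
  ],
)

```text
clock: 1.7
position: [509.6, -345.3, 75.7]
ee_rot: [0.776, -0.631, -0.003, 0.001]
contact_force: [0.1, 0.1, 0.9]
gripper_width: 59.9
grasp_force: 0.0
```

```bash
python3 - <<'E'
from h import *
print(plan([510.5,-346.3,5],191.7))
im,d=arm.get_image('scene'); 
cv2.imwrite('pics/s1.png',cv2.resize(im[130:250,340:500],(800,600),interpolation=cv2.INTER_CUBIC))
E
```

```text
([[0.0058, -0.004, 0.2827], [0.0017, 0.0013, 0.0007]], 'now', array([ 509.6, -345.3,   75.7]), 'yaw', np.float64(-168.18), 'F', array([0.1, 0.1, 0.9]), 'w', 59.9, 'gf', 0.0, 't', 1.7)
```

View pics/s1.png

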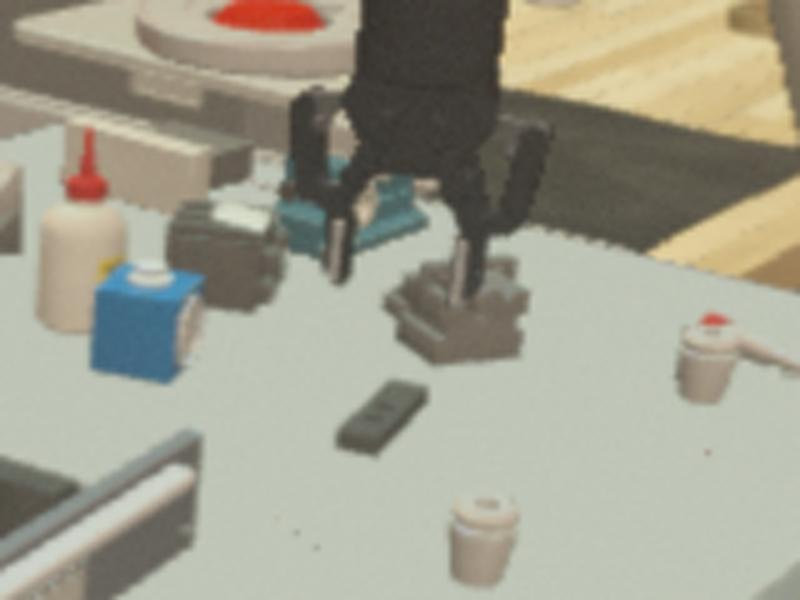

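The gripper hovers above the strap (crop 380,415), with the fingers spread across its width and clear of everything. Going down.

Call:
arm_command(
  rows=[
    [[0,0,0.15],[0,0,0]],
    [[0,0,0.25],[0,0,0]],
    [[0,0,0.28],[0,0,0]],
    [[0,0,0.28],[0,0,0]],
    [[0,0,0.28],[0,0,0]],
  ],
)

```text
clock: 2.25
position: [510.6, -348.9, 11.2]
ee_rot: [0.774, -0.634, 0.001, -0.0]
contact_force: [-0.3, 0.1, 0.5]
gripper_width: 59.9
grasp_force: 0.0
```

```bash
python3 - <<'E'
from h import *
print(plan([510.5,-346.3,5],191.7))
im,d=arm.get_image('scene'); 
cv2.imwrite('pics/s2.png',cv2.resize(im[170:230,380:460],(800,600),interpolation=cv2.INTER_CUBIC))
print(plan([510.5,-346.3,5],191.7))
E
```

```text
([[-0.0101, -0.0016, 0.0248], [-0.0006, -0.0006, -0.0019]], 'now', array([ 510.6, -348.9,   11.2]), 'yaw', np.float64(-168.64), 'F', array([-0.3,  0.1,  0.5]), 'w', 59.9, 'gf', 0.0, 't', 2.25)
([[-0.0102, -0.0011, 0.0261], [-0.0008, -0.0007, -0.0019]], 'now', array([ 510.7, -348.9,   11.5]), 'yaw', np.float64(-168.64), 'F', array([ 0.3, -0.7, -0.2]), 'w', 59.7, 'gf', 0.0, 't', 2.3)
```

View pics/s2.png

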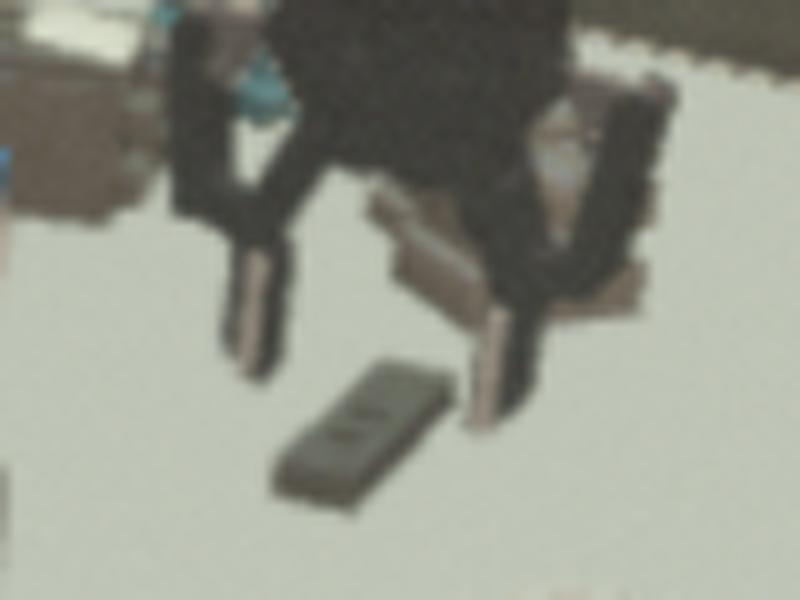

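The fingers straddle the strap around its middle. Lower and close.

Call:
arm_command(
  rows=[
    [[-0.01,0,0.023],[0,0,0]],
    [[-0.01,0,0.023],[0,0,0]],
  ],
)

```text
clock: 2.5
position: [508.9, -345.4, 4.2]
ee_rot: [0.774, -0.634, 0.0, -0.0]
contact_force: [-0.3, 0.7, -0.4]
gripper_width: 60.0
grasp_force: 0.0
```

Call:
arm_command(
  rows=[
    [[0,0,0],[0,0,0]],
    [[0,0,0],[0,0,0]],
    [[0,0,0],[0,0,0]],
    [[0,0,0],[0,0,0]],
    [[0,0,0],[0,0,0]],
  ],
  grip=0,
)

```text
clock: 3.0
position: [509.4, -345.8, 4.6]
ee_rot: [0.774, -0.633, 0.0, -0.0]
contact_force: [-1.7, 0.8, 4.7]
gripper_width: 22.0
grasp_force: 59.8
```

Call:
arm_command(
  rows=[
    [[0,0,-0.1],[0,0,0]],
    [[0,0,-0.3],[0,0,0]],
    [[0,0,-0.5],[0,0,0]],
    [[0,0,-0.5],[0,0,0]],
    [[0,0,-0.5],[0,0,0]],
  ],
)

```text
clock: 3.5
position: [509.2, -345.5, 129.7]
ee_rot: [0.773, -0.634, 0.001, -0.001]
contact_force: [-0.9, 1.1, -2.6]
gripper_width: 21.6
grasp_force: 59.2
```

```bash
python3 - <<'E'
from h import *
im,d=arm.get_image('scene'); 
cv2.imwrite('pics/s3.png',cv2.resize(im[110:230,360:520],(800,600),interpolation=cv2.INTER_CUBIC))
print(plan([547.8,11.1,130],275))
E
```

```text
([[-1.3656, -0.4356, -0.0064], [-0.0001, 0.0008, -0.4649]], 'now', array([ 508.1, -345. ,  127.9]), 'yaw', np.float64(-168.67), 'F', array([ 0. ,  0.1, -2. ]), 'w', 21.5, 'gf', 59.2, 't', 3.55)
```

View pics/s3.png

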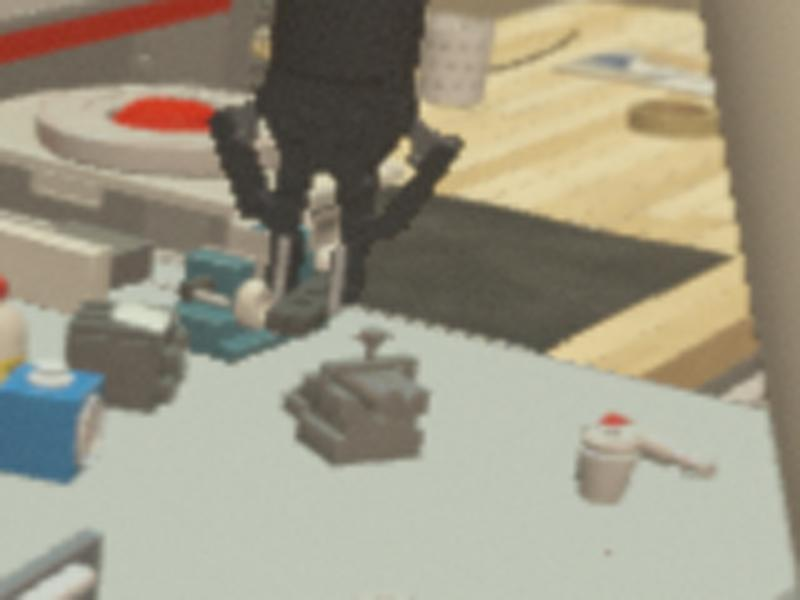

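The strap is held flat between the fingers (crop 300,300). Carrying it to the drawer.

Call:
arm_command(
  rows=[
    [[-0.9,-0.29,0],[0,0,-0.233]],
    [[-0.9,-0.29,0],[0,0,-0.233]],
    [[-0.9,-0.29,0],[0,0,-0.233]],
    [[-0.9,-0.29,0],[0,0,-0.233]],
    [[-0.9,-0.29,0],[0,0,-0.233]],
  ],
)

```text
clock: 4.05
position: [534.1, -108.2, 126.4]
ee_rot: [0.95, -0.312, -0.003, 0.001]
contact_force: [-0.1, -1.0, -0.8]
gripper_width: 21.4
grasp_force: 59.2
```

```bash
python3 -c "
from h import *
print(plan([547.8,11.1,100],275))"
```

```text
([[-0.2379, -0.4174, 0.1055], [0.0004, 0.0017, -0.2295]], 'now', array([ 534.1, -108.2,  126.4]), 'yaw', np.float64(-126.3), 'F', array([-0.1, -1. , -0.8]), 'w', 21.4, 'gf', 59.2, 't', 4.05)
```

Call:
arm_command(
  rows=[
    [[-0.238,-0.417,0],[0,0,-0.229]],
    [[-0.238,-0.417,0],[0,0,-0.229]],
    [[-0.238,-0.417,0.1],[0,0,-0.229]],
    [[-0.238,-0.417,0.1],[0,0,-0.229]],
    [[-0.238,-0.417,0.1],[0,0,-0.229]],
  ],
)

```text
clock: 4.55
position: [548.0, 9.0, 100.4]
ee_rot: [0.999, 0.043, -0.004, 0.001]
contact_force: [-0.7, -0.7, -1.1]
gripper_width: 21.9
grasp_force: 59.3
```

Call:
arm_command(
  rows=[
    [[0,0,0],[0,0,0]],
    [[0,0,0],[0,0,0]],
  ],
)

```text
clock: 4.75
position: [549.3, 8.1, 102.4]
ee_rot: [0.999, 0.038, -0.002, 0.0]
contact_force: [0.6, 0.1, -0.5]
gripper_width: 22.0
grasp_force: 59.3
```

```bash
python3 - <<'E'
from h import *
im,d=arm.get_image('scene'); W=depth_pts('scene',d)
cv2.imwrite('pics/s4.png',cv2.resize(im[175:295,240:400],(800,600),interpolation=cv2.INTER_CUBIC))
print(plan([547.8,11.1,27],275))
im,d=arm.get_image('top'); cv2.imwrite('t4.png',im)
E
```

```text
([[-0.0054, -0.013, 0.3033], [0.0001, 0.0008, -0.0034]], 'now', array([549.6,   8. , 102.8]), 'yaw', np.float64(-85.61), 'F', array([-0.1, -0.8, -2.3]), 'w', 22.0, 'gf', 59.3, 't', 4.8)
```

View pics/s4.png

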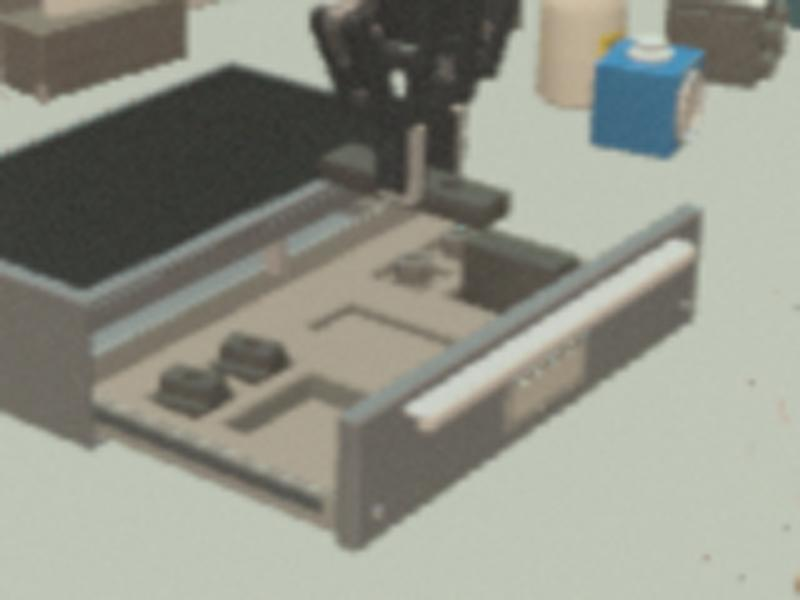

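The strap is level and hanging above the narrow pocket (crop 420,190), which shows at (380,330). Descending with the small correction.

Call:
arm_command(
  rows=[
    [[-0.005,-0.013,0.1],[0,0,-0.003]],
    [[-0.005,-0.013,0.2],[0,0,-0.003]],
    [[-0.005,-0.013,0.25],[0,0,-0.003]],
    [[-0.005,-0.013,0.285],[0,0,-0.003]],
    [[-0.005,-0.013,0.285],[0,0,-0.003]],
  ],
)

```text
clock: 5.35
position: [548.4, 11.2, 31.9]
ee_rot: [0.999, 0.044, -0.001, 0.0]
contact_force: [-0.3, -0.5, -1.9]
gripper_width: 22.1
grasp_force: 59.3
```

Call:
arm_command(
  rows=[
    [[0,0,0],[0,0,0]],
    [[0,0,0],[0,0,0]],
  ],
)

```text
clock: 5.55
position: [549.7, 11.7, 33.8]
ee_rot: [0.999, 0.044, 0.001, -0.0]
contact_force: [0.1, 0.3, -2.2]
gripper_width: 22.0
grasp_force: 59.3
```

```bash
python3 -c "
from h import *
print(plan([547.8,11.1,27],275))"
```

```text
([[-0.0078, 0.0016, 0.0271], [-0.0001, -0.0007, 0.0004]], 'now', array([549.7,  11.7,  33.8]), 'yaw', np.float64(-84.92), 'F', array([ 0.1,  0.3, -2.2]), 'w', 22.0, 'gf', 59.3, 't', 5.55)
```

Call:
arm_command(
  rows=[
    [[-0.006,0,0.014],[0,0,0]],
    [[-0.006,0,0.026],[0,0,0]],
    [[-0.006,0,0.026],[0,0,0]],
    [[-0.006,0,0.026],[0,0,0]],
  ],
)

```text
clock: 5.95
position: [548.3, 11.6, 27.2]
ee_rot: [0.999, 0.045, 0.001, -0.0]
contact_force: [-0.4, -0.1, 5.0]
gripper_width: 21.7
grasp_force: 62.8
```

Call:
arm_command(
  rows=[
    [[0,0,0],[0,0,0]],
    [[0,0,0],[0,0,0]],
    [[0,0,0],[0,0,0]],
  ],
  grip=0.48,
)

```text
clock: 6.25
position: [547.0, 11.3, 25.9]
ee_rot: [0.999, 0.044, -0.0, 0.0]
contact_force: [-1.2, -0.2, -0.1]
gripper_width: 40.9
grasp_force: 0.0
```

Call:
arm_command(
  rows=[
    [[0,0,-0.1],[0,0,0]],
    [[0,0,-0.3],[0,0,0]],
    [[0,0,-0.5],[0,0,0]],
    [[0.2,-0.2,-0.6],[0,0,0]],
    [[0.4,-0.4,-0.6],[0,0,0]],
  ],
)

```text
clock: 6.75
position: [611.3, 86.1, 177.0]
ee_rot: [0.999, 0.043, 0.004, -0.001]
contact_force: [1.2, -0.1, 0.1]
gripper_width: 40.7
grasp_force: 0.0
```

```bash
python3 -c "
from h import *
# grip point 7 mm toward +y from centre (497.6,336)
print(plan([491,334,150],287.4))"
```

```text
([[-0.3942, -1.0295, 0.1068], [-0.0003, -0.0024, -0.069]], 'now', array([611.3,  86.1, 177. ]), 'yaw', np.float64(-85.02), 'F', array([ 1.2, -0.1,  0.1]), 'w', 40.7, 'gf', 0.0, 't', 6.75)
```

Call:
arm_command(
  rows=[
    [[-0.394,-1.0,0.1],[0,0,-0.069]],
    [[-0.394,-1.0,0.1],[0,0,-0.069]],
    [[-0.394,-1.0,0.1],[0,0,-0.069]],
    [[-0.394,-1.0,0.1],[0,0,-0.069]],
    [[-0.394,-1.0,0.1],[0,0,-0.069]],
  ],
  grip=1,
)

```text
clock: 7.25
position: [496.8, 309.8, 148.7]
ee_rot: [0.988, 0.152, -0.0, 0.0]
contact_force: [0.7, 0.5, 0.5]
gripper_width: 85.2
grasp_force: 0.0
```

```bash
python3 - <<'E'
from h import *
im,d=arm.get_image('top'); W=depth_pts('top',d)
cv2.imwrite('pics/t5.png',cv2.resize(im[150:270,240:400],(800,600),interpolation=cv2.INTER_CUBIC))
print('strap z',np.nanmedian(W[222:245,319:326,2]),'tray',np.nanmedian(W[215:250,332:340,2]))
print(plan([491,334,90],287.4))
E
```

```text
strap z 32.51549056530712 tray 27.287284330439775
([[0.01, -0.0745, 0.2319], [-0.0004, 0.0, 0.0024]], 'now', array([494.4, 315.4, 147.9]), 'yaw', np.float64(-72.16), 'F', array([-0.9,  2.5, -1. ]), 'w', 85.1, 'gf', 0.0, 't', 7.3)
```

View pics/t5.png

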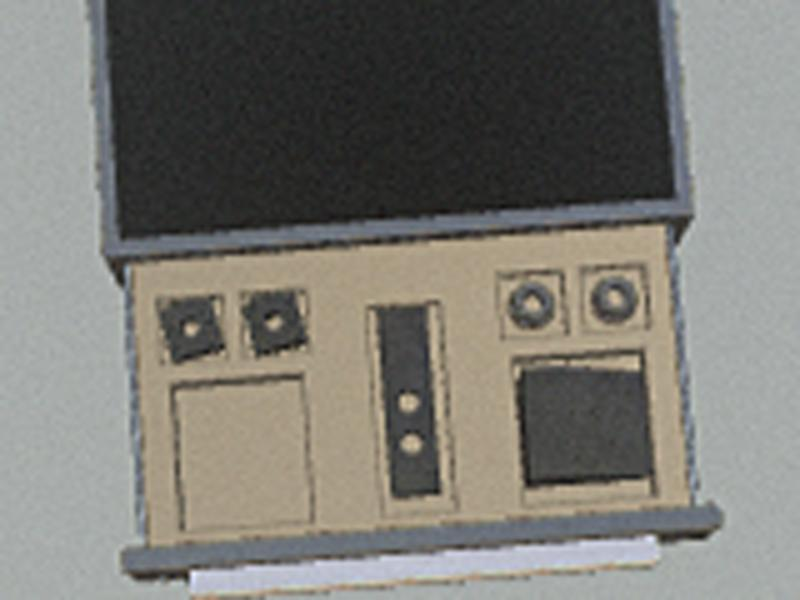

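The strap lies in the narrow pocket (crop 408,400), and its top at 32.5 mm matches a seated strap. The empty square pocket is at (243,455). Now the block.

Call:
arm_command(
  rows=[
    [[0.01,-0.08,0],[0,0,0]],
    [[0.01,-0.08,0.1],[0,0,0]],
    [[0.01,-0.08,0.23],[0,0,0]],
    [[0.01,-0.08,0.23],[0,0,0]],
    [[0.01,-0.08,0.23],[0,0,0]],
  ],
)

```text
clock: 7.8
position: [495.1, 327.9, 91.7]
ee_rot: [0.988, 0.152, -0.0, 0.001]
contact_force: [-0.1, -0.7, 0.6]
gripper_width: 85.1
grasp_force: 0.0
```

Call:
arm_command(
  rows=[
    [[0,0,0],[0,0,0]],
  ],
)

```text
clock: 7.9
position: [495.8, 328.7, 93.3]
ee_rot: [0.988, 0.152, 0.001, -0.001]
contact_force: [-0.2, 1.1, 0.1]
gripper_width: 85.7
grasp_force: 0.0
```

```bash
python3 -c "
from h import *
print(plan([491,334,12],287.4))"
```

```text
([[-0.013, -0.0257, 0.3254], [-0.0003, -0.0009, 0.0004]], 'now', array([495.8, 328.7,  93.3]), 'yaw', np.float64(-72.52), 'F', array([-0.2,  1.1,  0.1]), 'w', 85.7, 'gf', 0.0, 't', 7.9)
```

Call:
arm_command(
  rows=[
    [[-0.013,-0.026,0.05],[0,0,0]],
    [[-0.013,-0.026,0.15],[0,0,0]],
    [[-0.013,-0.026,0.25],[0,0,0]],
    [[-0.013,-0.026,0.31],[0,0,0]],
    [[-0.013,-0.026,0.31],[0,0,0]],
  ],
)

```text
clock: 8.4
position: [488.2, 332.5, 12.1]
ee_rot: [0.988, 0.152, -0.002, 0.001]
contact_force: [-0.4, -0.9, -0.0]
gripper_width: 85.5
grasp_force: 0.0
```

Call:
arm_command(
  rows=[
    [[0,0,0],[0,0,0]],
    [[0,0,0],[0,0,0]],
  ],
)

```text
clock: 8.6
position: [490.1, 334.2, 15.4]
ee_rot: [0.988, 0.152, 0.001, -0.001]
contact_force: [-0.4, -0.4, -0.0]
gripper_width: 85.4
grasp_force: 0.0
```

```bash
python3 -c "
from h import *
print(plan([491,334,12],287.4))"
```

```text
([[0.003, 0.0019, 0.0138], [-0.0004, -0.0008, 0.0006]], 'now', array([490.1, 334.2,  15.4]), 'yaw', np.float64(-72.48), 'F', array([-0.4, -0.4, -0. ]), 'w', 85.4, 'gf', 0.0, 't', 8.6)
```

Call:
arm_command(
  rows=[
    [[0.003,0.002,0.012],[0,0,0]],
    [[0.003,0.002,0.012],[0,0,0]],
  ],
)

```text
clock: 8.8
position: [490.5, 333.3, 11.6]
ee_rot: [0.988, 0.152, 0.0, -0.0]
contact_force: [-0.9, 0.1, -0.2]
gripper_width: 85.3
grasp_force: 0.0
```

Call:
arm_command(
  rows=[
    [[0,0,0],[0,0,0]],
    [[0,0,0],[0,0,0]],
    [[0,0,0],[0,0,0]],
    [[0,0,0],[0,0,0]],
    [[0,0,0],[0,0,0]],
  ],
  grip=0,
)

```text
clock: 9.3
position: [490.7, 333.8, 11.9]
ee_rot: [0.988, 0.152, 0.001, -0.001]
contact_force: [-0.9, 1.0, 3.9]
gripper_width: 51.0
grasp_force: 66.5
```

Call:
arm_command(
  rows=[
    [[0,0,-0.1],[0,0,0]],
    [[0,0,-0.25],[0,0,0]],
    [[0,0,-0.45],[0,0,0]],
    [[0,0,-0.5],[0,0,0]],
    [[0,0,-0.5],[0,0,0]],
  ],
)

```text
clock: 9.8
position: [490.6, 333.5, 137.4]
ee_rot: [0.988, 0.152, 0.001, -0.001]
contact_force: [0.1, 0.1, -4.4]
gripper_width: 50.6
grasp_force: 65.5
```

```bash
python3 - <<'E'
from h import *
im,d=arm.get_image('scene'); 
cv2.imwrite('pics/s6.png',cv2.resize(im[220:370,150:350],(800,600),interpolation=cv2.INTER_CUBIC))
# bay centre (525.4,91.3); grip 7 mm to -x_drawer side
print(plan([518.4,90.7,130],275))
E
```

```text
([[-0.1784, 0.957, 0.0199], [0.0001, 0.0008, 0.0691]], 'now', array([489.3, 332.3, 134.9]), 'yaw', np.float64(-72.57), 'F', array([-0.6, -0.4, -5.5]), 'w', 50.6, 'gf', 65.4, 't', 9.85)
```

View pics/s6.png

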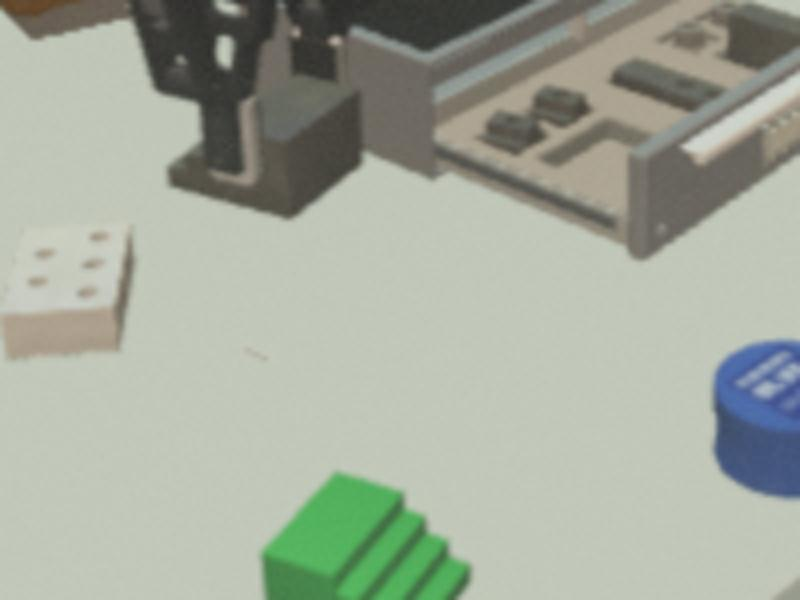

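The block is held upright (crop 265,150), with the tips roughly halfway up its faces. The green one at (365,545) is untouched. Carrying it to the square pocket.

Call:
arm_command(
  rows=[
    [[-0.178,0.957,0],[0,0,0.069]],
    [[-0.178,0.957,0],[0,0,0.069]],
    [[-0.178,0.957,0],[0,0,0.069]],
    [[-0.178,0.957,0],[0,0,0.069]],
    [[-0.178,0.957,0],[0,0,0.069]],
  ],
)

```text
clock: 10.35
position: [517.2, 88.4, 132.5]
ee_rot: [0.999, 0.044, -0.004, 0.001]
contact_force: [0.5, 0.1, -4.8]
gripper_width: 50.4
grasp_force: 65.6
```

Call:
arm_command(
  rows=[
    [[0,0,0.1],[0,0,0]],
    [[0,0,0.16],[0,0,0]],
    [[0,0,0.16],[0,0,0]],
    [[0,0,0.16],[0,0,0]],
  ],
)

```text
clock: 10.75
position: [518.7, 91.0, 94.2]
ee_rot: [0.999, 0.044, -0.002, 0.001]
contact_force: [-0.2, 0.1, -3.8]
gripper_width: 50.4
grasp_force: 65.7
```

```bash
python3 -c "
from h import *
print(plan([518.4,90.7,27],275))"
```

```text
([[0.0001, 0.0006, 0.2688], [0.0006, 0.0014, 0.0004]], 'now', array([518.7,  91. ,  94.2]), 'yaw', np.float64(-84.93), 'F', array([-0.2,  0.1, -3.8]), 'w', 50.4, 'gf', 65.7, 't', 10.75)
```

Call:
arm_command(
  rows=[
    [[0,0,0.08],[0,0,0]],
    [[0,0,0.15],[0,0,0]],
    [[0,0,0.2],[0,0,0]],
    [[0,0,0.2],[0,0,0]],
    [[0,0,0.2],[0,0,0]],
  ],
)

```text
clock: 11.25
position: [520.3, 91.9, 46.5]
ee_rot: [0.999, 0.045, 0.0, 0.0]
contact_force: [-0.8, 0.5, -5.2]
gripper_width: 50.8
grasp_force: 65.6
```

Call:
arm_command(
  rows=[
    [[0,0,0.015],[0,0,0]],
    [[0,0,0.03],[0,0,0]],
    [[0,0,0.045],[0,0,0]],
    [[0,0,0.055],[0,0,0]],
    [[0,0,0.055],[0,0,0]],
  ],
)

```text
clock: 11.75
position: [519.6, 91.4, 32.0]
ee_rot: [0.999, 0.044, -0.0, 0.0]
contact_force: [0.4, 0.8, -4.5]
gripper_width: 50.7
grasp_force: 65.7
```

```bash
python3 -c "
from h import *
print(plan([518.4,90.7,26],275))"
```

```text
([[-0.0049, 0.0024, 0.0241], [0.0001, 0.0003, 0.0004]], 'now', array([519.6,  91.4,  32. ]), 'yaw', np.float64(-84.93), 'F', array([ 0.4,  0.8, -4.5]), 'w', 50.7, 'gf', 65.7, 't', 11.75)
```

Now inside the pocket without contact (block underside about 20 mm, tray top 27 mm). Lowering the rest.

Call:
arm_command(
  rows=[
    [[-0.004,0.002,0.01],[0,0,0]],
    [[-0.004,0.002,0.018],[0,0,0]],
    [[-0.004,0.002,0.024],[0,0,0]],
    [[-0.004,0.002,0.024],[0,0,0]],
  ],
)

```text
clock: 12.15
position: [518.8, 90.9, 26.2]
ee_rot: [0.999, 0.044, -0.0, 0.0]
contact_force: [-0.2, 0.1, -4.5]
gripper_width: 50.4
grasp_force: 65.7
```

Call:
arm_command(
  rows=[
    [[0,0,0],[0,0,0]],
    [[0,0,0],[0,0,0]],
    [[0,0,0],[0,0,0]],
  ],
  grip=0.8,
)

```text
clock: 12.45
position: [519.6, 91.3, 27.1]
ee_rot: [0.999, 0.044, 0.001, -0.0]
contact_force: [0.3, -0.1, -0.1]
gripper_width: 68.1
grasp_force: 0.0
```

Call:
arm_command(
  rows=[
    [[0,0,-0.1],[0,0,0]],
    [[0,0,-0.25],[0,0,0]],
    [[0,0,-0.4],[0,0,0]],
    [[-0.2,0,-0.5],[0,0,0]],
    [[-0.4,0,-0.5],[0,0,0]],
  ],
)

```text
clock: 12.95
position: [426.7, 83.9, 154.3]
ee_rot: [0.999, 0.044, 0.004, -0.002]
contact_force: [-1.4, 1.5, 0.4]
gripper_width: 68.7
grasp_force: 0.0
```

Call:
arm_command(
  rows=[
    [[-0.2,0,0],[0,0,0]],
    [[-0.4,0.1,0],[0,0,0]],
    [[-0.4,0.2,0],[0,0,0]],
    [[-0.4,0.3,0],[0,0,0]],
  ],
  grip=0,
)

```text
clock: 13.35
position: [330.2, -1.7, 152.0]
ee_rot: [0.999, 0.046, 0.001, -0.001]
contact_force: [0.2, 1.1, -0.0]
gripper_width: 10.0
grasp_force: 0.0
```

```bash
python3 - <<'E'
from h import *
s=arm.read_state(); print(s['position'],s['ee_rot'])
im,d=arm.get_image('top'); W=depth_pts('top',d); cv2.imwrite('top7.png',im)
cv2.imwrite('pics/t7.png',cv2.resize(im[150:270,240:400],(800,600),interpolation=cv2.INTER_CUBIC))
print('block z',np.nanmedian(W[237:248,283:297,2]),'strap z',np.nanmedian(W[222:245,319:326,2]))
f=lambda p:(240+p[0]/5-.4,150+p[1]/5-.4)
print([np.round(at_z('top',f(p),59),1).tolist() for p in [(192,600),(658,562)]])
E
```

```text
[330.2423088   -1.6944172  151.96222124] [ 9.98943795e-01  4.59239506e-02  1.37118728e-03 -6.37194662e-04]
block z 48.095970348509354 strap z 32.61788148778419
[[454.1, 110.8, 59.0], [474.9, -103.5, 59.0]]
```

View pics/t7.png

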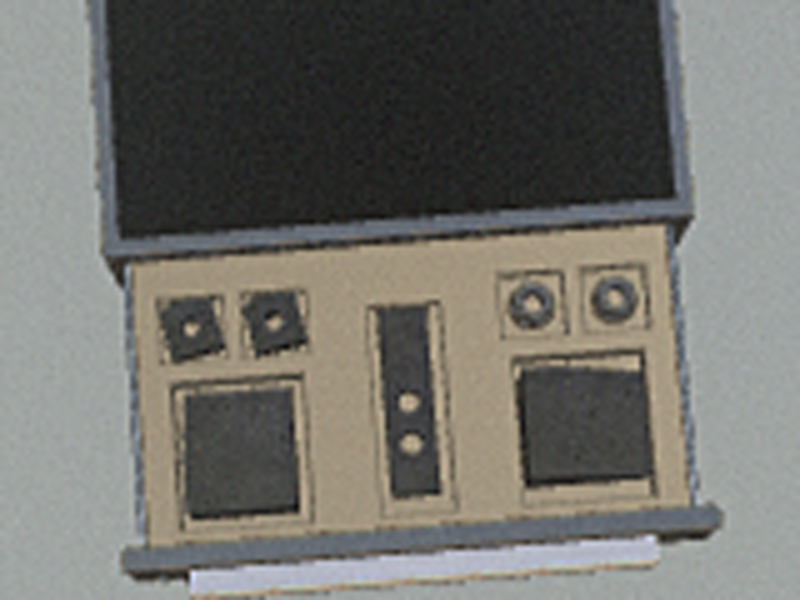

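The block sits upright in its pocket (crop 243,455), its top at 48 mm against 49 expected. The strap is still seated, at (408,400). Next, the push.

```bash
python3 -c "
from h import *
print(plan([420,0,45],275))"
```

```text
([[0.3572, 0.0179, 0.4274], [-0.0001, -0.0004, 0.0005]], 'now', array([330.5,  -3.5, 151.7]), 'yaw', np.float64(-84.91), 'F', array([ 0. , -0.3, -0.7]), 'w', 2.4, 'gf', 0.0, 't', 13.4)
```

Call:
arm_command(
  rows=[
    [[0.357,0.018,0.1],[0,0,0]],
    [[0.357,0.018,0.3],[0,0,0]],
    [[0.357,0.018,0.427],[0,0,0]],
    [[0.357,0.018,0.427],[0,0,0]],
    [[0.357,0.018,0.427],[0,0,0]],
  ],
)

```text
clock: 13.9
position: [420.2, 2.0, 43.8]
ee_rot: [0.999, 0.044, -0.002, 0.001]
contact_force: [0.4, -0.7, 0.5]
gripper_width: -0.0
grasp_force: 0.0
```

Call:
arm_command(
  rows=[
    [[0.04,0,0],[0,0,0]],
    [[0.08,0,0],[0,0,0]],
    [[0.11,0,0],[0,0,0]],
    [[0.13,0,0],[0,0,0]],
    [[0.15,0,0],[0,0,0]],
  ],
)

```text
clock: 14.4
position: [458.4, 5.8, 45.2]
ee_rot: [0.999, 0.044, 0.0, -0.0]
contact_force: [-0.6, 0.0, 1.3]
gripper_width: 0.1
grasp_force: 0.8
```

Call:
arm_command(
  rows=[
    [[0.03,0,0],[0,0,0]],
    [[0.06,0,0],[0,0,0]],
    [[0.09,0,0],[0,0,0]],
    [[0.12,0,0],[0,0,0]],
    [[0.15,0,0],[0,0,0]],
  ],
)

```text
clock: 14.9
position: [496.3, 9.2, 44.3]
ee_rot: [0.999, 0.044, -0.0, 0.0]
contact_force: [-2.6, -0.9, 0.6]
gripper_width: 0.0
grasp_force: 0.8
```

```bash
python3 - <<'E'
from h import *
print(plan([586,14,45],275))
im,d=arm.get_image('scene'); W=depth_pts('scene',d)
print(arm.spot_in('scene','drawer_pull')[:2])
E
```

```text
([[0.359, 0.0124, -0.0029], [0.0, 0.0, 0.0004]], 'now', array([496.3,   9.2,  44.3]), 'yaw', np.float64(-84.93), 'F', array([-2.6, -0.9,  0.6]), 'w', 0.0, 'gf', 0.8, 't', 14.9)
[{'position': [310.6, 244.8], 'score': 0.6}]
```

Call:
arm_command(
  rows=[
    [[0.04,0,0],[0,0,0]],
    [[0.08,0,0],[0,0,0]],
    [[0.12,0,0],[0,0,0]],
    [[0.16,0,0],[0,0,0]],
    [[0.2,0,0],[0,0,0]],
  ],
)

```text
clock: 15.5
position: [546.2, 13.6, 44.1]
ee_rot: [0.999, 0.044, -0.0, 0.0]
contact_force: [-1.6, -0.3, -1.5]
gripper_width: -0.0
grasp_force: 0.9
```

Call:
arm_command(
  rows=[
    [[0.02,0,0],[0,0,0]],
    [[0.04,0,0],[0,0,0]],
    [[0.055,0,0],[0,0,0]],
    [[0.07,0,0],[0,0,0]],
    [[0.08,0,0],[0,0,0]],
  ],
)

```text
clock: 16.0
position: [565.7, 15.4, 44.6]
ee_rot: [0.999, 0.044, 0.0, -0.0]
contact_force: [-1.9, 0.6, 1.1]
gripper_width: -0.0
grasp_force: 0.7
```

Call:
arm_command(
  rows=[
    [[0.008,0,0],[0,0,0]],
    [[0.016,0,0],[0,0,0]],
    [[0.024,0,0],[0,0,0]],
    [[0.032,0,0],[0,0,0]],
    [[0.032,0,0],[0,0,0]],
  ],
)

```text
clock: 16.5
position: [573.4, 16.0, 44.4]
ee_rot: [0.999, 0.044, -0.0, 0.0]
contact_force: [-1.2, 1.2, 0.5]
gripper_width: -0.2
grasp_force: 0.7
```

Call:
arm_command(
  rows=[
    [[0.008,0,0],[0,0,0]],
    [[0.016,0,0],[0,0,0]],
    [[0.024,0,0],[0,0,0]],
    [[0.028,0,0],[0,0,0]],
    [[0.028,0,0],[0,0,0]],
  ],
)

```text
clock: 17.0
position: [574.6, 15.7, 43.9]
ee_rot: [0.999, 0.044, -0.006, 0.001]
contact_force: [-12.9, 2.6, 8.7]
gripper_width: -0.1
grasp_force: 6.6
```

Call:
arm_command(
  rows=[
    [[0.006,0,0],[0,0,0]],
    [[0.012,0,0],[0,0,0]],
    [[0.016,0,0],[0,0,0]],
    [[0.016,0,0],[0,0,0]],
  ],
)

```text
clock: 17.4
position: [584.9, 17.0, 44.5]
ee_rot: [0.999, 0.044, 0.0, -0.0]
contact_force: [-0.8, 0.2, 0.4]
gripper_width: -0.0
grasp_force: 0.5
```

Call:
arm_command(
  rows=[
    [[0.004,0,0],[0,0,0]],
    [[0.008,0,0],[0,0,0]],
    [[0.012,0,0],[0,0,0]],
    [[0.016,0,0],[0,0,0]],
  ],
)

```text
clock: 17.8
position: [585.1, 16.8, 44.1]
ee_rot: [0.999, 0.044, -0.004, 0.0]
contact_force: [-10.4, 2.2, 9.0]
gripper_width: 0.2
grasp_force: 5.2
```

Call:
arm_command(
  rows=[
    [[-0.02,0,0],[0,0,0]],
    [[-0.1,0,0],[0,0,0]],
    [[-0.3,0,0],[0,0,0]],
    [[-0.5,0,-0.1],[0,0,0]],
    [[-0.7,0,-0.3],[0,0,0]],
  ],
)

```text
clock: 18.3
position: [430.0, 2.8, 100.0]
ee_rot: [0.999, 0.044, -0.002, 0.001]
contact_force: [1.2, 1.0, 1.5]
gripper_width: -0.0
grasp_force: 0.0
```

Call:
arm_command(
  rows=[
    [[-0.2,0,-0.2],[0,0,0]],
    [[-0.2,0,-0.3],[0,0,0]],
    [[-0.2,0,-0.3],[0,0,0]],
  ],
)

```text
clock: 18.6
position: [385.5, 0.0, 181.7]
ee_rot: [0.999, 0.045, 0.007, -0.002]
contact_force: [2.2, 0.4, -0.7]
gripper_width: 0.1
grasp_force: 0.0
```

```bash
python3 - <<'E'
from h import *
im,d=arm.get_image('top'); W=depth_pts('top',d); cv2.imwrite('top8.png',im)
D=np.load('top0.npy'); im0=cv2.imread('pics/top0.png')
# profile along drawer axis at several columns: heights from case top toward the robot
for u in (295,320,345):
    print(u,[(int(round(W[v,u,0])),int(round(W[v,u,2]))) for v in range(190,222,2) if np.isfinite(W[v,u,2])])
df=(cv2.absdiff(im,im0).max(2)>40).astype(np.uint8); n,l,st,c=cv2.connectedComponentsWithStats(df)
print([s.tolist() for s in st[1:] if s[4]>25])
print(plan([400,0,150]))
E
```

```text
295 [(637, 78), (632, 78), (628, 79), (623, 79), (619, 76), (615, 73), (610, 71), (607, 66), (603, 62), (597, 64), (593, 63), (599, 0), (595, 0), (590, 0), (584, 2), (579, 2)]
320 [(638, 78), (633, 79), (630, 73), (624, 78), (621, 71), (616, 69), (612, 69), (608, 65), (603, 64), (598, 67), (605, 0), (601, -3), (596, -2), (591, -1), (586, -4), (581, 0)]
345 [(639, 77), (635, 75), (631, 73), (627, 69), (623, 67), (618, 68), (614, 61), (609, 65), (605, 62), (611, 0), (606, 4), (602, -1), (596, 1), (592, -1), (587, -5), (582, -2)]
[[260, 194, 120, 43, 1599], [311, 209, 21, 44, 87], [265, 213, 3, 15, 29], [342, 220, 30, 32, 719], [274, 225, 29, 32, 132], [173, 237, 28, 30, 611], [450, 242, 39, 17, 378], [264, 249, 121, 21, 1037], [175, 274, 331, 206, 23173], [535, 354, 105, 126, 6456], [414, 439, 30, 25, 77], [296, 450, 42, 20, 70], [312, 474, 29, 6, 55]]
([[0.0586, 0.0056, 0.1185]], 'now', array([385. ,  -0. , 179.5]), 'yaw', np.float64(-84.86), 'F', array([-0.3, -0.1, -0.3]), 'w', -0.0, 'gf', 0.0, 't', 18.65)
```

```bash
python3 -c "
from bench import arm
print(arm.job_done())"
```

```text
the job is handed in; nothing more can be done
None
```

I seated the step block and the strap clamp in their pockets, pushed the drawer gently home through its catch, and handed the job in at about 19 s; afterwards the pull lip measured about 26 mm in front of the case, as it should when shut.

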